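Start the oil filler plug in its neck and hold it

ROBOT

A 6-joint arm with a two-finger parallel gripper is mounted at the origin on the work surface. World frame = base frame: x ahead of the robot, y to its left, z up, the work surface at z = 0. Lengths are in m, angles in rad, forces in N, time in s.
With the tool pointing down it reaches from about 0.35 to 0.975 m from the base axis. Payload 4.9 kg.
Tool frame: the origin (TCP) lies on the centre line of the jaws, within the pads' length; the fingertips stand 14 mm ahead of it and the grasp point (between the pads) lies 5 mm behind it; z points along the fingers, y is the line along which they close (so a half turn about z gives the same grasp; the last joint's range is limited). The gripper opens to 85 mm and grips with 20 to 120 N. Pads are 22 mm wide; open, the fingers measure 114 mm over their backs; the gripper's body (76 mm by 85 mm) begins 54 mm behind the grasp point. The pads swing forward as they close: fully open they stand 13 mm farther back than shut.
Start: joints at [-1.376, 0.053, 1.613, -0, 1.476, -0.119], TCP at [0.193, -0.594, 0.245] pointing down, gripper open.
Joint ranges: [-3.01, 3.01], [-1.01, 2.22], [0.06, 2.58], [-1.02, 4.17], [0.09, 2.62], [-3.14, 3.14]. Speed limits (rad/s): [2.57, 2.57, 3.14, 3.14, 3.14, 3.14].

INTERFACE

Orientations are given as a unit quaternion [w, x, y, z].
In Python, from plant import * gives the robot as it stands.
- The arm moves only by the tool send_rows, never from a script. Its argument "steps" is a list of rows, each an object with "translation": the shift along the tool's x, y, z in cm, a list of three; "delta_rot": the turn, a rotation vector about the tool's x, y, z in rad, a list of three; "jaw": the finger opening in cm, from 0 to 8.54. In form: [{"translation": [dx, dy, dz], "delta_rot": [rx, ry, rz], "jaw": jaw}, ...]. A call has exactly 8 rows; each row is the pose to reach, as a shift and turn from the pose commanded when the call began, along the tool's axes at that moment; what a row does not reach only later rows make up. A row lasts 1/10 s, in which the tool goes at most 50 mm and 8.59 degrees, less where a joint would pass 70% of its speed; a pose out of reach is approached as far as the arm can. A call with a gripper value outside its range is refused whole. The fingers move at their own pace and stop on an object; the grip force is fixed at half the most. Time passes only in rows, so rows that repeat a pose let the fingers close, or fill a call up. It gives the time, the measured TCP pose, the force, the opening and the grip force at its end, in the units of the state.
- state(): the state, without advancing time (a new reading comes with each control period).
- grab_frame(name): name is "scene" or "top" or "wrist"; returns a dict with "pixels" (420x560x3 uint8, blue, green, red), "range_z" (420x560 float32, m along the optical axis (not along the pixel's ray), 0 where there is no reading), "fx", "fy", "cx", "cy" (pixels), "rvec" (rotation vector, rad) and "tvec" (3), from world to camera coordinates, as OpenCV has them. Camera axes: x right, y down, z forward; pixel columns grow to the right and rows downward; lengths in m; the calibration is good to about 2 mm. A picture is of the moment at which its call begins.
- job_done(): hands the job in; it is judged then, once.
The state is a dict: "time": time; "joint_pos": joint angles; "joint_vel": joint speeds; "joint_efforts": joint torques, N m; "tool_pos": TCP position; "tool_rot": TCP orientation; "contact_force": force on the tool from outside, world axes, zero at the start; "ft_torque": the same for the moment, N m; "gripper_width": opening from 0.0 (shut) to 1.0 (fully open); "grasp_force": force on a finger pad.
Only numpy, scipy, OpenCV 4.12 (cv2) and the standard library are available. Lean on these libraries where they do the work, as an engineer would, in place of code of your own. Each camera call takes 0.05 s, during which the arm holds its last target. There are 200 camera calls.

TASK

Pick the orange-red oil filler plug out of the parts tray and set it squarely on the filler neck of the engine. Keeping it lightly pressed down, turn it backward (anticlockwise from above) until you feel it drop into the start of the thread, then turn it forward one full turn from there. Finish while still holding it by its knob, started but not screwed home, so that I can check its O-ring; leave everything else on the bench and in the tray where it is.

Things in the scene. Friction and masses are not known exactly. Their poses are not given: they have to be found in the camera images.
- plug_knob (a point): Oil filler plug, loose, standing upright on its shank in the tray: round orange-red knurled knob with a silver disc on top, 35 mm across, 26 mm tall, on an aluminium threaded shank. 58 mm tall, about 0.1 kg. This point is on its axis at half the knob's height, 13 mm above the knob's underside and 45 mm above the plug's lower end; z up along the axis.
- plug: The same plug, origin at the centre of its lower end. Shank 32 mm long below the knob: right-hand thread 27 mm across with two starts half a turn apart, one full turn moves it 10 mm; below the thread a plain nose, 20 mm across, 5 mm long, with a small chamfer. How its x axis stands to the thread starts is not known.
- neck (a point): Filler neck of the fixed engine: upright aluminium tube, 42 mm outside, 28 mm bore, 34 mm tall, on the flat top of the gearbox. This point is on its axis at its rim, 194 mm above the bench, z up. Its inner thread leaves 22 mm free, begins 2.5 mm below the rim; the plug's nose goes in first and centres it. The nearest stud is 130 mm from the axis.
- neck_thread (a point): Where the neck's thread begins, 2.5 mm below the rim. Set on it, the plug rests with plug_knob 32 to 37 mm above the rim, as it happens to be turned. Backward under light push (3 to 5 N) it climbs 10 mm a turn to 37 mm, then drops 5 mm at once; this comes every half turn, at an unknown angle: feel for it. Let go near the crest it may lean.
- neck_started (a point): Where plug_knob should finally be, 22 mm above the rim. Turned forward from the drop (plug_knob 32 mm above the rim) the plug is caught and screws down 10 mm a turn, with 1 mm of axial play: one turn brings it here, the knob's underside 9 mm above the rim. Fully home would be 13 mm. Let go part-way down, the plug stays put.
- tray: Fixed shallow steel tray, 170 x 150 mm, floor 3 mm and rim 10 mm above the bench. Origin under its centre.
- engine: Bare aluminium engine, fixed, about 190 x 340 mm, on blue rails; neck at its gearbox end, a piston and four studs 268 mm high at its crank end. Origin on the bench under the middle of the engine; the neck is 5 mm along its x and 85 mm along its y from there, the crank end lies towards its -y.
- washer: Copper sealing washer, 38 mm across, 4 mm thick, lying in the tray. To be left alone.
- screw: Steel cover screw lying in the tray, 40 mm long, 13 mm head. To be left alone.
- threadlock: Red bottle of thread-locking compound with white nozzle, 38 mm across, 108 mm tall, standing on the bench. To be left alone.
- piston: Aluminium piston, 68 mm across, 50 mm tall, standing on the bench. To be left alone.
- spanner: Open-ended spanner 190 mm long, lying on the bench. To be left alone.
- driver: Screwdriver 200 mm long, lying on the bench. To be left alone.

How it is judged:
On the way, in this order (a step that is already met when the one before it is completed fails the run):
1. the plug is picked up out of the tray (height (world z) of plug above 0.05 m and contact force between the fingers and plug above 1 N), for 0.1 s.
2. the plug, standing in the neck, is being turned at the crest where the thread begins (within about a fifth of a turn before the drop) (horizontal distance between plug_knob and neck below 0.006 m and angle between plug_knob's own z axis and vertical below 0.15 rad and contact force between plug and engine above 0.2 N and angular speed of plug above 0.12 rad/s and linear speed of plug below 0.01 m/s and z of plug_knob in the frame of neck between 0.0349 and 0.038 m), for 0.05 s.
3. it has dropped by a thread, into the thread's start (horizontal distance between plug_knob and neck below 0.006 m and angle between plug_knob's own z axis and vertical below 0.15 rad and contact force between plug and engine above 0.2 N and z of plug_knob in the frame of neck between 0.0285 and 0.0342 m), for 0.05 s.
At the end, for the whole second after the job is handed in: The plug is caught in the thread one turn past the drop (plug_knob 22 mm above the rim, at most 2.7 mm higher or 3 mm lower: about 0.3 turn), upright within 3.4 degrees, on the neck axis within 3 mm, at rest, with the fingers still gripping it (over 3 N) (z of plug_knob in the frame of neck between 0.019 and 0.0247 m and horizontal distance between plug_knob and neck below 0.003 m and angle between plug_knob's own z axis and vertical below 0.06 rad and contact force between the fingers and plug above 3 N and linear speed of plug below 0.02 m/s and angular speed of plug below 0.2 rad/s); the arm keeps its last pose, push and grip.
It fails at once if the washer or the screw in the tray is shoved more than 20 mm (distance of any of washer, screw from where it was at the start of the episode above 0.02 m).
It fails at once if a part or tool on the bench is shoved more than 20 mm (distance of any of threadlock, piston, spanner, driver from where it was at the start of the episode above 0.02 m).
It fails at once if the plug is forced against the neck or the engine with more than 80 N (contact force between plug and engine above 80 N).
It also fails if it takes over 67 s, if anything falls off the work surface, if the arm or the gripper's body presses on something with over 40 N, if the wrist force passes 120 N, or if a joint passes its speed limit or range.

## Working session

There is one attempt and no reset: what is moved stays moved. The work goes in short steps, Python scripts to look and compute and a tool call to move; the robot and the scene stay as the last step left them, time stands still between calls to the robot, and variables do not carry over. Pictures are saved under pics/ and viewed, at most 10 in all, crops included, and the job is handed in when it is done.

Besides the shell and the picture viewer there is one more tool, called after "Request:" as a command line: name --argument value ..., lists and objects as JSON in quotes. send_rows: Moves the arm, as the interface text tells. Its arguments: {"type":"object","properties":{"steps":{"type":"array","items":{"type":"object","properties":{"translation":{"type":"array","items":{"type":"number"}},"delta_rot":{"type":"array","items":{"type":"number"}},"jaw":{"type":"number"}}}}},"required":["steps"]}

```bash
ls; mkdir -p pics; cat > h.py <<'E'
from plant import *
import numpy as np, cv2
from scipy.spatial.transform import Rotation as R
def cam(n):
    f=grab_frame(n); f['R']=cv2.Rodrigues(np.array(f['rvec'],float))[0]; f['t']=np.array(f['tvec'],float).ravel(); return f
def ray(f,u,v,z):
    d=f['R'].T@np.array([(u-f['cx'])/f['fx'],(v-f['cy'])/f['fy'],1]); o=-f['R'].T@f['t']
    return o+d*(z-o[2])/d[2]
def cloud(f):
    v,u=np.mgrid[:420,:560]; Z=f['range_z']
    P=np.stack([(u-f['cx'])/f['fx']*Z,(v-f['cy'])/f['fy']*Z,Z],-1)
    return (P-f['t'])@f['R']
def orange(f):
    h=cv2.cvtColor(f['pixels'],cv2.COLOR_BGR2HSV)
    return cv2.inRange(h,(0,120,80),(18,255,255))
def comps(m,n=30):
    k,l,s,c=cv2.connectedComponentsWithStats(m)
    return [(i,s[i].tolist(),c[i].round(1).tolist()) for i in range(1,k) if s[i][4]>n],l
E
python3 - <<'E'
from h import *
print(state())
for n in('top','scene'):
    f=cam(n); cv2.imwrite(f'pics/{n}0.png',f['pixels']); np.savez(f'{n}0.npz',**f)
    print(n,-f['R'].T@f['t'],f['fx'])
    P=cloud(f); c,l=comps(orange(f))
    for i,s,ce in c: print(s,ce,np.median(P[(l==i)&(f['range_z']>0)],0).round(4))
E
```

```text
pics
{'time': 0.0, 'joint_pos': array([-1.37600676e+00,  5.33534818e-02,  1.61429316e+00,  1.16995583e-05,
        1.47600639e+00, -1.18993129e-01]), 'joint_vel': array([-1.57226901e-03,  5.67610881e-05,  1.61842706e-03,  2.63121285e-04,
        4.85311253e-04, -7.48785583e-04]), 'joint_efforts': array([-9.87126941e-05, -3.93672502e+01, -3.70179319e+01, -8.88870409e-05,
        7.08683452e-03,  1.17348478e-06]), 'tool_pos': array([ 0.19280314, -0.59389227,  0.24406559]), 'tool_rot': array([-1.02966974e-03,  9.87717341e-01,  1.56247861e-01, -3.32142143e-05]), 'contact_force': array([-0.39358887,  0.59156127, -0.24463678]), 'ft_torque': array([ 0.02891427, -0.00908827,  0.00092263]), 'grasp_force': 0.0, 'gripper_width': 1.0023313405315792}
top [ 0.35874537 -0.01287453  1.20841074] 390.2061365520472
[0, 71, 557, 349, 126382] [259.7, 260.6] [0.3426 0.0852 0.0009]
[183, 199, 11, 12, 46] [187.9, 205.0] [0.5412 0.2733 0.0081]
[153, 217, 15, 13, 71] [160.4, 223.1] [0.4774 0.3366 0.0605]
[27, 283, 15, 4, 40] [34.4, 284.9] [0.2971 0.6592 0.1138]
[271, 317, 12, 23, 158] [276.8, 327.0] [ 0.2206 -0.0109  0.2805]
[211, 356, 89, 64, 4283] [256.5, 392.9] [0.2072 0.0099 0.716 ]
[539, 357, 21, 11, 175] [550.3, 362.0] [ 0.2128 -0.4522  0.5542]
[407, 370, 153, 50, 4040] [505.7, 402.7] [ 0.1632 -0.361   0.5992]
scene [0.9932908  0.73068587 0.74835545] 397.8530591589722
[52, 0, 508, 420, 101486] [332.9, 253.8] [ 0.3058  0.1489 -0.0011]
[0, 39, 52, 159, 4184] [16.8, 140.0] [ 1.0874 -2.0247 -0.3443]
[402, 78, 34, 33, 835] [417.6, 94.1] [-0.8667 -0.6652  0.0678]
[400, 124, 29, 23, 266] [414.1, 135.1] [0.0699 0.0519 0.2837]
[438, 127, 5, 12, 39] [440.1, 132.6] [-0.0589  0.0443  0.2592]
[374, 139, 35, 28, 387] [395.1, 150.8] [0.1934 0.0881 0.2788]
[364, 309, 16, 19, 165] [370.9, 319.7] [0.4937 0.3555 0.0539]
[321, 316, 15, 12, 52] [327.9, 321.7] [0.5473 0.2776 0.0058]
```

View pics/top0.png

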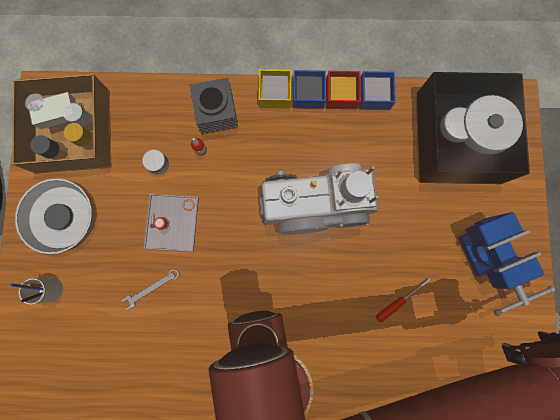

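View pics/scene0.png

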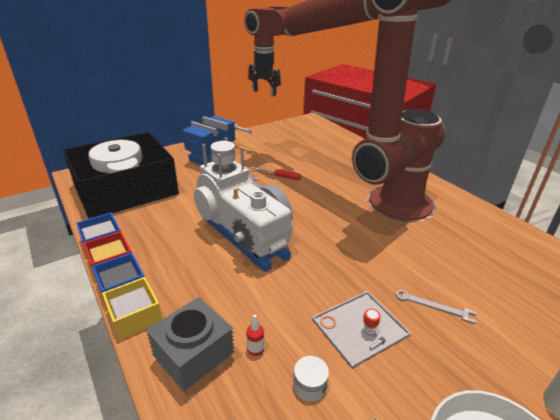

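The top view shows the plug at about (160,223), the washer at (188,205) and the neck at (289,195). The scene view shows the screw just beside the plug, at about (377,343). Next I'll take exact points for these and a closer look at the tray.

```bash
cat > a.py <<'E'
from h import *
def box(P,c,r,z0,z1): return (np.abs(P[...,:2]-c)<r).all(-1)&(P[...,2]>z0)&(P[...,2]<z1)
t=dict(np.load('top0.npz')); s=dict(np.load('scene0.npz'))
for n,f in(('top',t),('scene',s)):
    P=cloud(f)
    for nm,c,z0,z1 in(('plugtop',(.477,.337),.054,.07),('neck',ray(t,289,195,.194)[:2],.189,.2)):
        m=box(P,c,.03,z0,z1); q=P[m]
        (cx,cy),r=cv2.minEnclosingCircle(q[:,:2].astype(np.float32)*1000)
        vu=np.argwhere(m); (a,b),ra=cv2.minEnclosingCircle(vu[:,::-1].astype(np.float32))
        print(n,nm,len(q),'xyz circ',cx,cy,r,'zmed',np.median(q[:,2]),'px',a,b,ra,'ray',ray(f,a,b,.061 if nm=='plugtop' else .194))
    # screw: tray neighbourhood points 6..25 mm high
    m=box(P,(.46,.31),.085,.007,.03)
    c,l=comps(m.astype(np.uint8),3)
    for i,st,ce in c: print('low',st,ce,P[l==i].mean(0).round(3))
cv2.imwrite('pics/crop.png',np.hstack([cv2.resize(t['pixels'][190:255,140:205],(390,390),interpolation=3),cv2.resize(s['pixels'][290:365,308:412],(408,390),interpolation=3)]))
E
python3 a.py
```

```text
top plugtop 113 xyz circ 480.2389221191406 342.551025390625 17.894718170166016 zmed 0.061396740717944 px 159.74050903320312 222.85443115234375 6.128464221954346 ray [0.47980369 0.34117351 0.061     ]
top neck 127 xyz circ 548.3514404296875 -36.4605598449707 20.645315170288086 zmed 0.1944506720410523 px 289.0 194.0 7.810349941253662 ray [ 0.54798381 -0.03642075  0.194     ]
low [149, 204, 2, 4, 5] [149.2, 205.2] [0.54  0.393 0.009]
low [183, 205, 7, 6, 14] [185.4, 208.2] [0.532 0.28  0.009]
low [191, 205, 6, 47, 68] [193.9, 226.0] [0.477 0.251 0.01 ]
low [148, 209, 2, 3, 4] [148.8, 210.2] [0.524 0.393 0.009]
low [148, 215, 2, 6, 7] [148.1, 217.6] [0.501 0.393 0.011]
low [150, 214, 5, 15, 40] [152.2, 221.7] [0.488 0.38  0.012]
low [186, 217, 3, 4, 4] [187.0, 218.5] [0.5   0.274 0.008]
low [165, 223, 4, 6, 8] [167.0, 225.6] [0.476 0.332 0.017]
low [178, 222, 2, 3, 4] [178.5, 222.8] [0.487 0.3   0.008]
low [188, 244, 3, 5, 5] [189.0, 246.0] [0.416 0.264 0.008]
low [162, 247, 29, 5, 33] [175.5, 249.5] [0.404 0.304 0.011]
low [146, 248, 11, 1, 11] [151.0, 248.0] [0.407 0.379 0.01 ]
scene plugtop 171 xyz circ 484.2357177734375 346.95269775390625 17.989036560058594 zmed 0.05992536377158089 px 371.7173767089844 315.7173767089844 8.208477973937988 ray [0.48772246 0.35029881 0.061     ]
scene neck 81 xyz circ 551.7971801757812 -33.5161247253418 21.79282569885254 zmed 0.19188034557896896 px 257.6000061035156 195.0 7.6656012535095215 ray [ 0.5549972  -0.02835884  0.194     ]
low [321, 291, 55, 23, 99] [348.7, 301.0] [0.464 0.257 0.009]
low [377, 301, 31, 30, 64] [392.4, 316.5] [0.409 0.349 0.009]
low [363, 324, 13, 10, 67] [368.5, 329.4] [0.49  0.352 0.018]
low [370, 337, 15, 12, 71] [377.6, 342.2] [0.493 0.384 0.011]
```

View pics/crop.png

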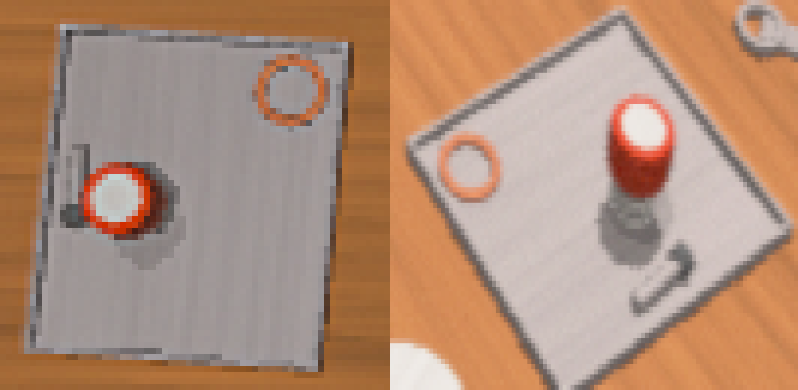

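```bash
cat >> h.py <<'E'
def go(p,j6=None,p0=None,R0=None,phi=None):
    s=state(); p0=s['tool_pos'] if p0 is None else np.array(p0); R0=R.from_quat(np.roll(s['tool_rot'],-1)) if R0 is None else R0
    if phi is None: phi=np.arctan2(p[1],p[0])-j6+np.pi/2
    R1=R.from_quat([np.cos(phi/2),np.sin(phi/2),0,0])
    print('cm',(R0.inv().apply(np.array(p)-p0)*100).round(2),'rv',(R0.inv()*R1).as_rotvec().round(3)); return np.array(p),R1
E
python3 - <<'E'
from h import *
a=go((.36,-.30,.42),0.)
b=go((.46,.05,.42),.3,*a)
c=go((.481,.344,.25),.618,*b)
E
```

```text
cm [ 24.98 -22.83 -17.53] rv [-0.002 -0.001 -0.562]
cm [ 33.29 -14.72   0.  ] rv [ 0.     0.    -0.503]
cm [29.26 -3.54 17.  ] rv [ 0.     0.    -0.195]
```

Request:
send_rows --steps '[{"translation":[1,-1,-5],"delta_rot":[0,0,-0.07],"jaw":8.5},{"translation":[3.5,-3.2,-9],"delta_rot":[0,0,-0.14],"jaw":8.5},{"translation":[7,-6.4,-12],"delta_rot":[0,0,-0.21],"jaw":8.5},{"translation":[10.5,-9.6,-14],"delta_rot":[0,0,-0.28],"jaw":8.5},{"translation":[14,-12.8,-15.5],"delta_rot":[0,0,-0.35],"jaw":8.5},{"translation":[17.5,-16,-16.5],"delta_rot":[0,0,-0.42],"jaw":8.5},{"translation":[21,-19.2,-17.5],"delta_rot":[0,0,-0.49],"jaw":8.5},{"translation":[25,-22.8,-17.5],"delta_rot":[0,0,-0.56],"jaw":8.5}]'

```text
time: 0.9
tool_pos: [0.3553, -0.3087, 0.4215]
tool_rot: [0.001, 0.906, 0.424, 0.0]
contact_force: [0.3, -0.5, -0.5]
gripper_width: 0.993
grasp_force: 0.0
```

Request:
send_rows --steps '[{"translation":[4,-1.8,0],"delta_rot":[0,0,-0.06],"jaw":8.5},{"translation":[8.2,-3.7,0],"delta_rot":[0,0,-0.12],"jaw":8.5},{"translation":[12.4,-5.5,0],"delta_rot":[0,0,-0.18],"jaw":8.5},{"translation":[16.6,-7.4,0],"delta_rot":[0,0,-0.24],"jaw":8.5},{"translation":[20.8,-9.2,0],"delta_rot":[0,0,-0.31],"jaw":8.5},{"translation":[25,-11,0],"delta_rot":[0,0,-0.37],"jaw":8.5},{"translation":[29.1,-12.9,0],"delta_rot":[0,0,-0.44],"jaw":8.5},{"translation":[33.3,-14.7,0],"delta_rot":[0,0,-0.5],"jaw":8.5}]'

```text
time: 1.7
tool_pos: [0.4556, 0.0414, 0.4197]
tool_rot: [0.0, 0.772, 0.635, -0.0]
contact_force: [0.5, 0.7, 0.7]
gripper_width: 0.995
grasp_force: 0.0
```

Request:
send_rows --steps '[{"translation":[4,-0.5,1],"delta_rot":[0,0,-0.03],"jaw":8.5},{"translation":[8,-1,2],"delta_rot":[0,0,-0.06],"jaw":8.5},{"translation":[12.4,-1.5,4],"delta_rot":[0,0,-0.09],"jaw":8.5},{"translation":[16.6,-2,7],"delta_rot":[0,0,-0.12],"jaw":8.5},{"translation":[20.8,-2.5,10],"delta_rot":[0,0,-0.15],"jaw":8.5},{"translation":[24.6,-3,13],"delta_rot":[0,0,-0.18],"jaw":8.5},{"translation":[27.6,-3.3,16],"delta_rot":[0,0,-0.2],"jaw":8.5},{"translation":[29.3,-3.5,17],"delta_rot":[0,0,-0.2],"jaw":8.5}]'

```text
time: 2.5
tool_pos: [0.4763, 0.335, 0.2444]
tool_rot: [-0.001, 0.705, 0.709, -0.004]
contact_force: [-0.3, -0.5, 0.4]
gripper_width: 1.0
grasp_force: 0.0
```

```bash
cat > b.py <<'E'
from h import *
import sys
s=state(); print(s['time'],s['tool_pos'],s['joint_pos'].round(3),s['contact_force'])
f=cam('wrist'); cv2.imwrite(f'pics/w{sys.argv[1]}.png',f['pixels']); np.savez(f'w{sys.argv[1]}.npz',**f)
P=cloud(f); print('cam',-f['R'].T@f['t'],f['fx'])
c,l=comps(orange(f),200)
for i,st,ce in c: print(st,ce,np.median(P[l==i],0).round(4))
E
python3 b.py 1
```

```text
2.5 [0.47634745 0.33497157 0.2444132 ] [ 0.485 -0.043  1.71   0.     1.482  0.479] [-0.29974523 -0.47103138  0.35117158]
cam [0.47699444 0.4146154  0.37168495] 373.41499360397097
[0, 0, 560, 420, 163066] [271.0, 187.1] [ 0.4573  0.3147 -0.0013]
[268, 150, 42, 43, 684] [288.1, 168.6] [0.4808 0.354  0.0594]
[331, 213, 34, 31, 287] [347.9, 228.0] [0.545  0.2776 0.0055]
```

View wrist.

```bash
python3 b.py 2; python3 - <<'E'
from h import *
f=dict(np.load('w2.npz')); P=cloud(f)
m=((np.abs(P[...,:2]-(.48,.345))<.035).all(-1)&(P[...,2]>.056)&(P[...,2]<.068))
q=P[m]; print(len(q),cv2.minEnclosingCircle(q[:,:2].astype(np.float32)*1000),np.median(q[:,2]))
u=np.argwhere(m)[:,::-1].astype(np.float32); (a,b),r=cv2.minEnclosingCircle(u); print(a,b,r,ray(f,a,b,.061))
h=cv2.cvtColor(f['pixels'],cv2.COLOR_BGR2HSV)
w=((h[...,1]<60)&(h[...,2]>190)).astype(np.uint8); w[:130]=0; w[200:]=0; w[:,:255]=0; w[:,320:]=0
c,l=comps(w,30)
for i,s,ce in c: print('disc',s,ce,ray(f,*ce,.061))
E
```

```text
2.55 [0.47622596 0.33610881 0.24396939] [ 0.486 -0.041  1.709  0.002  1.481  0.48 ] [-1.09778954 -0.0378761  -1.74690081]
cam [0.4769193  0.41560106 0.37128364] 373.41499360397097
[0, 0, 560, 420, 163148] [270.9, 186.8] [ 0.457   0.3171 -0.0013]
[268, 151, 42, 44, 698] [288.4, 170.2] [0.4805 0.3539 0.0594]
[331, 214, 34, 31, 287] [348.0, 228.8] [0.5448 0.2786 0.0055]
1296 ((481.18988037109375, 347.1412353515625), 18.252300262451172) 0.05979534688421988
288.5 173.94827270507812 21.097026824951172 [0.48110635 0.34815674 0.061     ]
disc [275, 169, 29, 21, 510] [288.9, 178.1] [0.48149337 0.34457023 0.061     ]
```

View pics/w2.png

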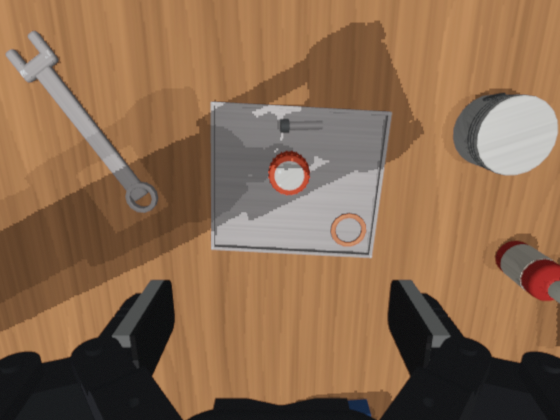

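The knob is at about (288.5,175) in the wrist view, with the screw behind it at (300,126) and the washer at (348,229). That puts the plug at about (0.4813, 0.346).

```bash
python3 - <<'E'
from h import *
go((.4813,.346,.12),phi=np.pi/2)
E
```

```text
cm [ 1.17  0.52 12.6 ] rv [-0.006  0.003  0.006]
```

Request:
send_rows --steps '[{"translation":[0.5,0.3,2],"delta_rot":[0,0,0],"jaw":8.5},{"translation":[1,0.5,5],"delta_rot":[0,0,0],"jaw":8.5},{"translation":[1,0.5,8.5],"delta_rot":[0,0,0],"jaw":8.5},{"translation":[1,0.5,11],"delta_rot":[0,0,0],"jaw":8.5},{"translation":[1,0.5,12.5],"delta_rot":[0,0,0],"jaw":8.5},{"translation":[1,0.5,12.5],"delta_rot":[0,0,0],"jaw":8.5},{"translation":[1,0.5,12.5],"delta_rot":[0,0,0],"jaw":8.5},{"translation":[1,0.5,12.5],"delta_rot":[0,0,0],"jaw":8.5}]'

```text
time: 3.4
tool_pos: [0.4851, 0.3442, 0.1275]
tool_rot: [0.001, 0.706, 0.708, 0.002]
contact_force: [0.5, 1.0, 0.9]
gripper_width: 0.996
grasp_force: 0.0
```

```bash
python3 b.py 3; python3 - <<'E'
from h import *
print(state()['tool_rot'])
go((.4813,.346,.045),phi=np.pi/2)
f=dict(np.load('w3.npz'))
c,l=comps(orange(f)[:300],150)
for i,s,ce in c: print(s,ce,ray(f,*ce,.05))
E
```

```text
3.4 [0.48510873 0.34417867 0.12753406] [ 0.492  0.08   1.788 -0.     1.27   0.489] [0.48950732 1.01399712 0.86776663]
cam [0.48459036 0.42316001 0.25516851] 373.41499360397097
[0, 0, 560, 363, 127151] [275.9, 140.6] [ 0.4801  0.41   -0.0012]
[243, 195, 63, 68, 1807] [274.4, 223.1] [0.4819 0.3568 0.0593]
[336, 273, 47, 42, 636] [359.3, 293.7] [0.5452 0.2781 0.0055]
[152, 324, 258, 96, 18421] [278.9, 367.2] [ 0.4837  0.2061 -0.0014]
[5.88412959e-04 7.06076716e-01 7.08132790e-01 1.80989851e-03]
cm [ 0.16 -0.4   8.24] rv [ 0.003 -0.002  0.003]
[0, 0, 560, 300, 115854] [275.7, 122.6] [0.48241097 0.40741689 0.05      ]
[243, 195, 63, 68, 1807] [274.4, 223.1] [0.48161889 0.35025271 0.05      ]
[64, 248, 19, 16, 188] [75.0, 256.9] [0.36205399 0.32843964 0.05      ]
[336, 273, 47, 27, 379] [359.6, 284.1] [0.53399301 0.31056783 0.05      ]
```

View pics/w3.png

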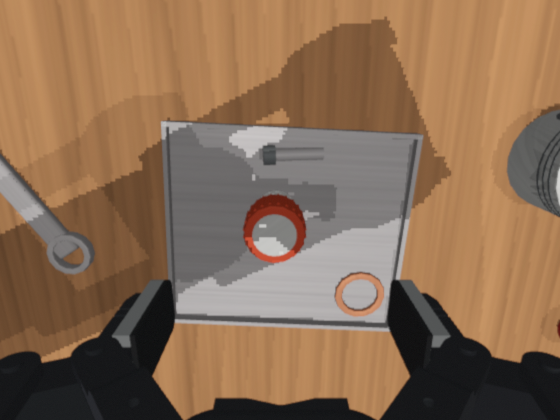

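The knob's top circle is centred at about (274.5,232.5), with the screw at (292,155). I'll cast that ray.

```bash
python3 - <<'E'
from h import *
f=dict(np.load('w3.npz'))
for v in(231,233): print(ray(f,274.5,v,.061))
print(ray(f,274.5,262.5,.061),ray(f,243,232,.061),ray(f,306,232,.061))
E
```

```text
[0.481826   0.34950858 0.061     ]
[0.48182412 0.34832041 0.061     ]
[0.48179564 0.33030145 0.061     ] [0.46432217 0.34886908 0.061     ] [0.49933525 0.34896097 0.061     ]
```

Request:
send_rows --steps '[{"translation":[0.2,-0.2,1.5],"delta_rot":[0,0,0],"jaw":8.5},{"translation":[0.28,-0.33,4],"delta_rot":[0,0,0],"jaw":8.5},{"translation":[0.28,-0.33,6],"delta_rot":[0,0,0],"jaw":8.5},{"translation":[0.28,-0.33,7.5],"delta_rot":[0,0,0],"jaw":8.5},{"translation":[0.28,-0.33,8],"delta_rot":[0,0,0],"jaw":8.5},{"translation":[0.28,-0.33,8.1],"delta_rot":[0,0,0],"jaw":8.5},{"translation":[0.28,-0.33,8.1],"delta_rot":[0,0,0],"jaw":8.5},{"translation":[0.28,-0.33,8.1],"delta_rot":[0,0,0],"jaw":8.5}]'

```text
time: 4.25
tool_pos: [0.4813, 0.347, 0.0453]
tool_rot: [0.0, 0.706, 0.708, 0.001]
contact_force: [0.0, -1.1, -0.6]
gripper_width: 0.996
grasp_force: 0.0
```

Request:
send_rows --steps '[{"translation":[0,0,0],"delta_rot":[0,0,0],"jaw":5},{"translation":[0,0,0],"delta_rot":[0,0,0],"jaw":4},{"translation":[0,0,0],"delta_rot":[0,0,0],"jaw":3},{"translation":[0,0,0],"delta_rot":[0,0,0],"jaw":2},{"translation":[0,0,0],"delta_rot":[0,0,0],"jaw":2},{"translation":[0,0,0],"delta_rot":[0,0,0],"jaw":2},{"translation":[0,0,0],"delta_rot":[0,0,0],"jaw":2},{"translation":[0,0,0],"delta_rot":[0,0,0],"jaw":2}]'

```text
time: 5.05
tool_pos: [0.4807, 0.3466, 0.0445]
tool_rot: [0.0, 0.706, 0.708, 0.0]
contact_force: [-0.3, -0.7, 4.7]
gripper_width: 0.396
grasp_force: 59.6
```

Request:
send_rows --steps '[{"translation":[0,0,-1],"delta_rot":[0,0,0],"jaw":2},{"translation":[0,0,-3],"delta_rot":[0,0,0],"jaw":2},{"translation":[0,0,-6.5],"delta_rot":[0,0,0.1],"jaw":2},{"translation":[0,0,-10.5],"delta_rot":[0,0,0.2],"jaw":2},{"translation":[0,0,-15],"delta_rot":[0,0,0.32],"jaw":2},{"translation":[0,0,-19.5],"delta_rot":[0,0,0.44],"jaw":2},{"translation":[0,0,-23],"delta_rot":[0,0,0.56],"jaw":2},{"translation":[0,0,-25],"delta_rot":[0,0,0.68],"jaw":2}]'

```text
time: 5.85
tool_pos: [0.4811, 0.3469, 0.2983]
tool_rot: [-0.0, 0.903, 0.43, 0.003]
contact_force: [0.5, 1.0, -1.0]
gripper_width: 0.392
grasp_force: 59.7
```

```bash
python3 - <<'E'
from h import *
s=state(); print(s['tool_pos'],s['joint_pos'].round(3))
p0=s['tool_pos']
q=go((.53,.16,.295),phi=-.05)
q=go((.549,-.036,.275),None,*q,phi=-1.0)
q=go((.549,-.036,.275),None,*q,phi=-1.5)
E
```

```text
[0.48107615 0.34688547 0.2983144 ] [ 0.499 -0.052  1.63   0.     1.558  1.181]
cm [-11.43  15.58   0.31] rv [-0.    -0.005  0.939]
cm [ 2.88 19.48  2.  ] rv [0.   0.   0.95]
cm [0. 0. 0.] rv [0.  0.  0.5]
```

Request:
send_rows --steps '[{"translation":[-0.8,1.1,0],"delta_rot":[0,0,0.11],"jaw":2},{"translation":[-2.2,3,0],"delta_rot":[0,0,0.23],"jaw":2},{"translation":[-3.7,5,0],"delta_rot":[0,0,0.35],"jaw":2},{"translation":[-5.2,7.1,0],"delta_rot":[0,0,0.47],"jaw":2},{"translation":[-6.7,9.2,0],"delta_rot":[0,0,0.59],"jaw":2},{"translation":[-8.2,11.3,0],"delta_rot":[0,0,0.71],"jaw":2},{"translation":[-9.8,13.4,0],"delta_rot":[0,0,0.83],"jaw":2},{"translation":[-11.4,15.6,0.2],"delta_rot":[0,0,0.94],"jaw":2}]'

```text
time: 6.65
tool_pos: [0.5304, 0.1589, 0.2919]
tool_rot: [-0.0, 1.0, -0.025, -0.0]
contact_force: [-0.0, 0.0, -1.4]
gripper_width: 0.395
grasp_force: 59.7
```

Request:
send_rows --steps '[{"translation":[0.4,2.6,0],"delta_rot":[0,0,0.12],"jaw":2},{"translation":[0.8,5.2,0],"delta_rot":[0,0,0.24],"jaw":2},{"translation":[1.2,8,0],"delta_rot":[0,0,0.36],"jaw":2},{"translation":[1.6,11,0],"delta_rot":[0,0,0.48],"jaw":2},{"translation":[2,14,0],"delta_rot":[0,0,0.6],"jaw":2},{"translation":[2.4,16.5,0],"delta_rot":[0,0,0.72],"jaw":2},{"translation":[2.7,18.5,0],"delta_rot":[0,0,0.84],"jaw":2},{"translation":[2.9,19.5,0],"delta_rot":[0,0,0.95],"jaw":2}]'

```text
time: 7.45
tool_pos: [0.5501, -0.0378, 0.2914]
tool_rot: [0.0, 0.877, -0.481, -0.0]
contact_force: [-0.5, 0.6, -1.5]
gripper_width: 0.391
grasp_force: 59.8
```

Request:
send_rows --steps '[{"translation":[0,0,0],"delta_rot":[0,0,0.1],"jaw":2},{"translation":[0,0,0],"delta_rot":[0,0,0.2],"jaw":2},{"translation":[0,0,0],"delta_rot":[0,0,0.3],"jaw":2},{"translation":[0,0,0],"delta_rot":[0,0,0.4],"jaw":2},{"translation":[0,0,0],"delta_rot":[0,0,0.47],"jaw":2},{"translation":[0,0,0],"delta_rot":[0,0,0.5],"jaw":2},{"translation":[0,0,0],"delta_rot":[0,0,0.5],"jaw":2},{"translation":[0,0,0],"delta_rot":[0,0,0.5],"jaw":2}]'

```text
time: 8.25
tool_pos: [0.5504, -0.0362, 0.2918]
tool_rot: [0.0, 0.733, -0.68, -0.0]
contact_force: [0.1, 0.4, -1.3]
gripper_width: 0.391
grasp_force: 59.8
```

```bash
cat > c.py <<'E'
from h import *
import sys
k=sys.argv[1]
s=state(); print(s['time'],s['tool_pos'],s['tool_rot'].round(4),s['joint_pos'].round(3),s['contact_force'])
for n in('wrist','scene','top'):
    f=cam(n); np.savez(f'{n}{k}.npz',**f); cv2.imwrite(f'pics/{n}{k}.png',f['pixels'])
    P=cloud(f); m=(np.abs(P[...,:2]-s['tool_pos'][:2])<.045).all(-1)
    for z0,z1,nm in((.190,.2,'neck'),):
        q=P[m&(P[...,2]>z0)&(P[...,2]<z1)]
        if len(q)>10: print(n,nm,len(q),cv2.minEnclosingCircle(q[:,:2].astype(np.float32)*1000))
    c,l=comps(orange(f)&(m*255).astype(np.uint8),20)
    for i,st,ce in c: print(n,'orange',st,ce,P[l==i].mean(0).round(4))
E
python3 c.py 4; python3 - <<'E'
import cv2,numpy as np
a=cv2.imread('pics/scene4.png')[110:250,190:330]; b=cv2.imread('pics/wrist4.png')
cv2.imwrite('pics/x4.png',np.hstack([cv2.resize(a,(400,400),interpolation=3),cv2.resize(b,(400,300))[:, :].repeat(1,0) if 0 else cv2.copyMakeBorder(cv2.resize(b,(400,300)),0,100,0,0,0)]))
E
```

```text
8.25 [ 0.55040281 -0.03621582  0.29180791] [ 1.000e-04  7.333e-01 -6.799e-01 -2.000e-04] [-0.201 -0.146  1.728  0.     1.56   2.865] [ 0.07638826  0.41083457 -1.31187863]
wrist neck 1502 ((550.0249633789062, -33.757164001464844), 20.885000228881836)
wrist orange [233, 255, 96, 112, 5178] [281.1, 300.9] [ 0.5508 -0.0427  0.3025]
wrist orange [155, 277, 65, 57, 98] [188.7, 307.1] [ 0.5821 -0.0411  0.3065]
wrist orange [133, 323, 21, 8, 24] [144.1, 324.5] [ 0.592  -0.0445  0.3237]
wrist orange [408, 323, 28, 11, 36] [418.8, 325.1] [ 0.5103 -0.0507  0.324 ]
wrist orange [383, 327, 24, 7, 24] [394.5, 330.8] [ 0.5155 -0.0453  0.3199]
scene neck 78 ((552.7919311523438, -32.863304138183594), 22.00741195678711)
scene orange [233, 22, 34, 27, 423] [246.4, 32.7] [ 0.5658 -0.0459  0.5865]
scene orange [238, 60, 19, 31, 108] [242.7, 75.5] [ 0.582  -0.0381  0.5026]
scene orange [239, 96, 3, 31, 35] [240.2, 110.0] [ 0.5876 -0.0452  0.4239]
scene orange [253, 149, 13, 18, 129] [259.1, 159.9] [ 0.5521 -0.0235  0.2974]
top neck 35 ((547.5293579101562, -36.29725646972656), 19.986074447631836)
top orange [268, 125, 8, 32, 133] [270.2, 136.2] [0.5678 0.0047 0.5972]
top orange [270, 126, 53, 49, 1879] [294.8, 151.7] [ 0.5441 -0.0357  0.5915]
top orange [318, 144, 6, 28, 89] [321.3, 159.9] [ 0.5286 -0.078   0.6007]
```

View pics/x4.png

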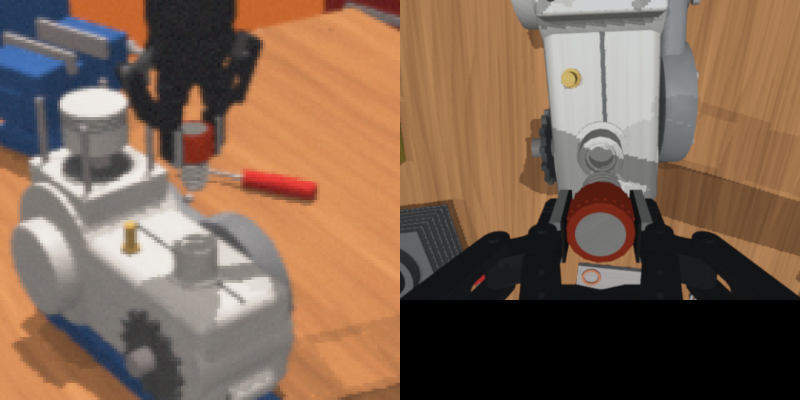

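The scene crop shows the plug upright in the jaws over the neck. In the wrist view the neck is just ahead of the knob, at full-resolution (841-560=281,~214). Next I'll measure both from the wrist camera for a relative offset.

```bash
python3 - <<'E'
from h import *
from scipy.optimize import least_squares
def fitc(X,r=None):
    f=lambda p: np.hypot(X[:,0]-p[0],X[:,1]-p[1])-(p[2] if r is None else r)
    s=least_squares(f,[*X.mean(0),.02],loss='soft_l1',f_scale=.001); return s.x.round(4),np.std(s.fun).round(5)
for n in('wrist4','top0','scene0'):
    f=dict(np.load(n+'.npz')); P=cloud(f)
    m=((np.hypot(P[...,0]-.55,P[...,1]+.036)<.03)&(P[...,2]>.189)&(P[...,2]<.2))
    vu=np.argwhere(m); print(n,'z',np.median(P[m][:,2]),'bbox',vu.min(0),vu.max(0))
    W=np.array([ray(f,u,v,.194)[:2] for v,u in vu])
    c=W.mean(0); 
    # outer hull points
    h=cv2.convexHull(W.astype(np.float32)*1000)[:,0]/1000
    print(' hull fit r=21',fitc(h,.021),'free',fitc(h), 'rng x',W.min(0),W.max(0))
f=dict(np.load('wrist4.npz')); P=cloud(f); zt=.2918+.0035+.013
m=(np.hypot(P[...,0]-.55,P[...,1]+.04)<.03)&(P[...,2]>zt-.008)&(P[...,2]<zt+.01)
g=(m&(np.abs(P[...,2]-zt)<.004)); print('knob top z',np.median(P[g][:,2]),g.sum(), np.percentile(P[m][:,2],[50,80,95]))
o=cv2.morphologyEx((orange(f)),cv2.MORPH_CLOSE,np.ones((5,5))); 
c=max(cv2.findContours(orange(f)[230:400,200:360],0,1)[0],key=len)[:,0]+[200,230]
low=c[c[:,1]>c[:,1].min()+0.55*np.ptp(c[:,1])]
W=np.array([ray(f,u,v,zt)[:2] for u,v in low]); print('knob',fitc(W,.0175),fitc(W),W.min(0),W.max(0))
E
```

```text
wrist4 z 0.1925144070816457 bbox [189 249] [245 313]
 hull fit r=21 (array([ 0.55  , -0.0348,  0.02  ]), np.float64(0.00021)) free (array([ 0.5501, -0.035 ,  0.0205]), np.float64(0.00016)) rng x [ 0.52962402 -0.05558967] [ 0.57047917 -0.0170758 ]
top0 z 0.1944506720410523 bbox [187 282] [201 296]
 hull fit r=21 (array([ 0.5479, -0.0365,  0.02  ]), np.float64(0.00074)) free (array([ 0.548 , -0.0363,  0.0202]), np.float64(0.00073)) rng x [ 0.5291085  -0.05499876] [ 0.56695612 -0.01780474]
scene0 z 0.19188034557896896 bbox [191 250] [199 265]
 hull fit r=21 (array([ 0.5546, -0.0289,  0.02  ]), np.float64(0.00105)) free (array([ 0.5546, -0.0289,  0.021 ]), np.float64(0.00105)) rng x [ 0.53313983 -0.05172559] [ 0.57676214 -0.00863224]
knob top z 0.30733854928049364 7666 [0.30737603 0.3083998  0.31530878]
knob (array([ 0.5471, -0.0078,  0.02  ]), np.float64(0.00538)) (array([0.5438, 0.0039, 0.0263]), np.float64(0.00552)) [ 0.52810213 -0.03420349] [ 0.56952196 -0.00356645]
```

```bash
python3 - <<'E'
from h import *
f=dict(np.load('wrist4.npz')); P=cloud(f); zt=.3080
g=((np.hypot(P[...,0]-.55,P[...,1]+.037)<.025)&(np.abs(P[...,2]-zt)<.0035)).astype(np.uint8)
g=cv2.morphologyEx(g,cv2.MORPH_OPEN,np.ones((5,5)))
vu=np.argwhere(g); print(vu.min(0),vu.max(0))
W=np.array([ray(f,u,v,zt)[:2] for v,u in vu]); print(W.min(0),W.max(0),(W.min(0)+W.max(0))/2)
# disc: grey low-saturation inside knob
h=cv2.cvtColor(f['pixels'],cv2.COLOR_BGR2HSV); d=((h[...,1]<70)&(h[...,2]>90)).astype(np.uint8); d[:285]=0;d[366:]=0;d[:,:240]=0;d[:,325:]=0
c,l=comps(d,300)
for i,s,ce in c: print(s,ce,ray(f,*ce,zt))
cv2.imwrite('pics/k.png',cv2.resize(f['pixels'][180:380,190:380],(760,600)[:2] if 0 else (570,600),interpolation=2))
E
```

```text
[281 215] [366 349]
[ 0.52793506 -0.05368068] [ 0.57347292 -0.01898032] [ 0.55070399 -0.0363305 ]
[245, 297, 71, 62, 3402] [280.2, 327.5] [ 0.55055738 -0.03541088  0.308     ]
```

View pics/k.png

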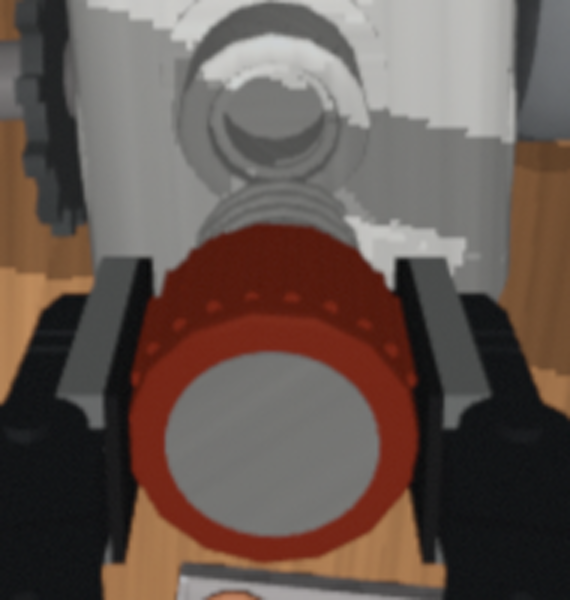

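The knob is centred over the neck to within about 0.8 mm, with the knob disc at (280,327) and the neck at (281,214). I'll lower it.

Request:
send_rows --steps '[{"translation":[-0.03,0.04,1],"delta_rot":[0,0,0],"jaw":2},{"translation":[-0.05,0.06,2.5],"delta_rot":[0,0,0],"jaw":2},{"translation":[-0.05,0.06,4],"delta_rot":[0,0,0],"jaw":2},{"translation":[-0.05,0.06,5],"delta_rot":[0,0,0],"jaw":2},{"translation":[-0.05,0.06,5.4],"delta_rot":[0,0,0],"jaw":2},{"translation":[-0.05,0.06,5.6],"delta_rot":[0,0,0],"jaw":2},{"translation":[-0.05,0.06,5.7],"delta_rot":[0,0,0],"jaw":2},{"translation":[-0.05,0.06,5.7],"delta_rot":[0,0,0],"jaw":2}]'

```text
time: 9.2
tool_pos: [0.5503, -0.0358, 0.2356]
tool_rot: [-0.0, 0.733, -0.68, 0.0]
contact_force: [-0.6, 1.1, -1.0]
gripper_width: 0.392
grasp_force: 59.8
```

Request:
send_rows --steps '[{"translation":[0,0,0.1],"delta_rot":[0,0,0],"jaw":2},{"translation":[0,0,0.2],"delta_rot":[0,0,0],"jaw":2},{"translation":[0,0,0.3],"delta_rot":[0,0,0],"jaw":2},{"translation":[0,0,0.4],"delta_rot":[0,0,0],"jaw":2},{"translation":[0,0,0.45],"delta_rot":[0,0,0],"jaw":2},{"translation":[0,0,0.5],"delta_rot":[0,0,0],"jaw":2},{"translation":[0,0,0.5],"delta_rot":[0,0,0],"jaw":2},{"translation":[0,0,0.5],"delta_rot":[0,0,0],"jaw":2}]'

```text
time: 10.0
tool_pos: [0.5499, -0.0358, 0.23]
tool_rot: [-0.0, 0.733, -0.68, 0.0]
contact_force: [0.3, -0.4, -0.0]
gripper_width: 0.39
grasp_force: 59.8
```

Request:
send_rows --steps '[{"translation":[0,0,0.05],"delta_rot":[0,0,0],"jaw":2},{"translation":[0,0,0.1],"delta_rot":[0,0,0],"jaw":2},{"translation":[0,0,0.15],"delta_rot":[0,0,0],"jaw":2},{"translation":[0,0,0.2],"delta_rot":[0,0,0],"jaw":2},{"translation":[0,0,0.25],"delta_rot":[0,0,0],"jaw":2},{"translation":[0,0,0.3],"delta_rot":[0,0,0],"jaw":2},{"translation":[0,0,0.3],"delta_rot":[0,0,0],"jaw":2},{"translation":[0,0,0.3],"delta_rot":[0,0,0],"jaw":2}]'

```text
time: 10.8
tool_pos: [0.55, -0.0357, 0.227]
tool_rot: [-0.0, 0.733, -0.68, 0.0]
contact_force: [1.3, 1.6, -1.2]
gripper_width: 0.392
grasp_force: 59.8
```

Request:
send_rows --steps '[{"translation":[0,0,0.03],"delta_rot":[0,0,0],"jaw":2},{"translation":[0,0,0.06],"delta_rot":[0,0,0],"jaw":2},{"translation":[0,0,0.09],"delta_rot":[0,0,0],"jaw":2},{"translation":[0,0,0.12],"delta_rot":[0,0,0],"jaw":2},{"translation":[0,0,0.15],"delta_rot":[0,0,0],"jaw":2},{"translation":[0,0,0.18],"delta_rot":[0,0,0],"jaw":2},{"translation":[0,0,0.18],"delta_rot":[0,0,0],"jaw":2},{"translation":[0,0,0.18],"delta_rot":[0,0,0],"jaw":2}]'

```text
time: 11.6
tool_pos: [0.55, -0.0357, 0.2252]
tool_rot: [-0.0, 0.733, -0.68, 0.0]
contact_force: [2.0, 1.8, -0.5]
gripper_width: 0.388
grasp_force: 59.8
```

Request:
send_rows --steps '[{"translation":[0,0,0.03],"delta_rot":[0,0,0],"jaw":2},{"translation":[0,0,0.06],"delta_rot":[0,0,0],"jaw":2},{"translation":[0,0,0.09],"delta_rot":[0,0,0],"jaw":2},{"translation":[0,0,0.12],"delta_rot":[0,0,0],"jaw":2},{"translation":[0,0,0.15],"delta_rot":[0,0,0],"jaw":2},{"translation":[0,0,0.15],"delta_rot":[0,0,0],"jaw":2},{"translation":[0,0,0.15],"delta_rot":[0,0,0],"jaw":2},{"translation":[0,0,0.15],"delta_rot":[0,0,0],"jaw":2}]'

```text
time: 12.4
tool_pos: [0.55, -0.0358, 0.2237]
tool_rot: [-0.0, 0.733, -0.68, 0.0]
contact_force: [1.6, 2.1, 0.8]
gripper_width: 0.39
grasp_force: 59.8
```

Request:
send_rows --steps '[{"translation":[-0.02,-0.02,0.03],"delta_rot":[0,0,0],"jaw":2},{"translation":[-0.03,-0.03,0.06],"delta_rot":[0,0,0],"jaw":2},{"translation":[-0.03,-0.03,0.09],"delta_rot":[0,0,0],"jaw":2},{"translation":[-0.03,-0.03,0.12],"delta_rot":[0,0,0],"jaw":2},{"translation":[-0.03,-0.03,0.15],"delta_rot":[0,0,0],"jaw":2},{"translation":[-0.03,-0.03,0.15],"delta_rot":[0,0,0],"jaw":2},{"translation":[-0.03,-0.03,0.15],"delta_rot":[0,0,0],"jaw":2},{"translation":[-0.03,-0.03,0.15],"delta_rot":[0,0,0],"jaw":2}]'

```text
time: 13.2
tool_pos: [0.5502, -0.0357, 0.2231]
tool_rot: [0.0, 0.733, -0.68, 0.0]
contact_force: [-1.3, 0.8, 5.8]
gripper_width: 0.39
grasp_force: 60.4
```

Request:
send_rows --steps '[{"translation":[0,0,-0.03],"delta_rot":[0,0,-0.08],"jaw":2},{"translation":[0,0,-0.05],"delta_rot":[0,0,-0.16],"jaw":2},{"translation":[0,0,-0.06],"delta_rot":[0,0,-0.24],"jaw":2},{"translation":[0,0,-0.07],"delta_rot":[0,0,-0.32],"jaw":2},{"translation":[0,0,-0.08],"delta_rot":[0,0,-0.4],"jaw":2},{"translation":[0,0,-0.1],"delta_rot":[0,0,-0.48],"jaw":2},{"translation":[0,0,-0.11],"delta_rot":[0,0,-0.56],"jaw":2},{"translation":[0,0,-0.12],"delta_rot":[0,0,-0.64],"jaw":2}]'

```text
time: 14.0
tool_pos: [0.5507, -0.0353, 0.2241]
tool_rot: [-0.001, 0.91, -0.414, 0.001]
contact_force: [0.7, 2.3, 4.2]
gripper_width: 0.391
grasp_force: 60.4
```

Request:
send_rows --steps '[{"translation":[0,0,-0.01],"delta_rot":[0,0,-0.08],"jaw":2},{"translation":[0,0,-0.02],"delta_rot":[0,0,-0.16],"jaw":2},{"translation":[0,0,-0.04],"delta_rot":[0,0,-0.24],"jaw":2},{"translation":[0,0,-0.05],"delta_rot":[0,0,-0.32],"jaw":2},{"translation":[0,0,-0.06],"delta_rot":[0,0,-0.4],"jaw":2},{"translation":[0,0,-0.08],"delta_rot":[0,0,-0.48],"jaw":2},{"translation":[0,0,-0.09],"delta_rot":[0,0,-0.56],"jaw":2},{"translation":[0,0,-0.1],"delta_rot":[0,0,-0.64],"jaw":2}]'

```text
time: 14.8
tool_pos: [0.5508, -0.0348, 0.2251]
tool_rot: [-0.001, 0.994, -0.106, 0.001]
contact_force: [1.0, 3.2, 4.7]
gripper_width: 0.39
grasp_force: 60.3
```

Request:
send_rows --steps '[{"translation":[0,-0.02,-0.01],"delta_rot":[0,0,-0.08],"jaw":2},{"translation":[0.01,-0.03,-0.02],"delta_rot":[0,0,-0.16],"jaw":2},{"translation":[0.01,-0.03,-0.04],"delta_rot":[0,0,-0.24],"jaw":2},{"translation":[0.01,-0.03,-0.05],"delta_rot":[0,0,-0.32],"jaw":2},{"translation":[0.01,-0.03,-0.06],"delta_rot":[0,0,-0.4],"jaw":2},{"translation":[0.01,-0.03,-0.08],"delta_rot":[0,0,-0.48],"jaw":2},{"translation":[0.01,-0.03,-0.09],"delta_rot":[0,0,-0.56],"jaw":2},{"translation":[0.01,-0.03,-0.1],"delta_rot":[0,0,-0.64],"jaw":2}]'

```text
time: 15.6
tool_pos: [0.5507, -0.0343, 0.226]
tool_rot: [-0.001, 0.977, 0.212, 0.001]
contact_force: [1.2, 4.4, 3.3]
gripper_width: 0.394
grasp_force: 60.4
```

Request:
send_rows --steps '[{"translation":[0.01,-0.02,0.01],"delta_rot":[0,0,-0.06],"jaw":2},{"translation":[0.02,-0.04,0.01],"delta_rot":[0,0,-0.12],"jaw":2},{"translation":[0.03,-0.05,0],"delta_rot":[0,0,-0.18],"jaw":2},{"translation":[0.03,-0.05,-0.01],"delta_rot":[0,0,-0.24],"jaw":2},{"translation":[0.03,-0.05,-0.02],"delta_rot":[0,0,-0.3],"jaw":2},{"translation":[0.03,-0.05,-0.03],"delta_rot":[0,0,-0.36],"jaw":2},{"translation":[0.03,-0.05,-0.04],"delta_rot":[0,0,-0.42],"jaw":2},{"translation":[0.03,-0.05,-0.05],"delta_rot":[0,0,-0.48],"jaw":2}]'

```text
time: 16.4
tool_pos: [0.5504, -0.0343, 0.2263]
tool_rot: [-0.0, 0.899, 0.438, 0.0]
contact_force: [-1.4, 1.6, 3.1]
gripper_width: 0.39
grasp_force: 60.3
```

Request:
send_rows --steps '[{"translation":[0,0,0],"delta_rot":[0,0,-0.06],"jaw":2},{"translation":[0,0,-0.01],"delta_rot":[0,0,-0.12],"jaw":2},{"translation":[0,0,-0.02],"delta_rot":[0,0,-0.18],"jaw":2},{"translation":[0,0,-0.03],"delta_rot":[0,0,-0.24],"jaw":2},{"translation":[0,0,-0.04],"delta_rot":[0,0,-0.3],"jaw":2},{"translation":[0,0,-0.05],"delta_rot":[0,0,-0.36],"jaw":2},{"translation":[0,0,-0.06],"delta_rot":[0,0,-0.42],"jaw":2},{"translation":[0,0,-0.07],"delta_rot":[0,0,-0.48],"jaw":2}]'

```text
time: 17.2
tool_pos: [0.5493, -0.0344, 0.225]
tool_rot: [-0.001, 0.769, 0.639, -0.001]
contact_force: [-0.2, 1.7, -2.1]
gripper_width: 0.39
grasp_force: 60.0
```

The force has gone to zero, so the crest is passed. I'll lower it into the thread start.

Request:
send_rows --steps '[{"translation":[0,0,0.04],"delta_rot":[0,0,0],"jaw":2},{"translation":[0,0,0.08],"delta_rot":[0,0,0],"jaw":2},{"translation":[0,0,0.12],"delta_rot":[0,0,0],"jaw":2},{"translation":[0,0,0.16],"delta_rot":[0,0,0],"jaw":2},{"translation":[0,0,0.2],"delta_rot":[0,0,0],"jaw":2},{"translation":[0,0,0.22],"delta_rot":[0,0,0],"jaw":2},{"translation":[0,0,0.24],"delta_rot":[0,0,0],"jaw":2},{"translation":[0,0,0.24],"delta_rot":[0,0,0],"jaw":2}]'

```text
time: 18.0
tool_pos: [0.5502, -0.0344, 0.2243]
tool_rot: [-0.0, 0.77, 0.638, -0.0]
contact_force: [-4.0, 2.8, 2.1]
gripper_width: 0.394
grasp_force: 60.0
```

Request:
send_rows --steps '[{"translation":[0,-0.03,0],"delta_rot":[0,0,0],"jaw":2},{"translation":[0.01,-0.06,0.01],"delta_rot":[0,0,0],"jaw":2},{"translation":[0.02,-0.08,0.02],"delta_rot":[0,0,0],"jaw":2},{"translation":[0.02,-0.08,0.03],"delta_rot":[0,0,0],"jaw":2},{"translation":[0.02,-0.08,0.04],"delta_rot":[0,0,0],"jaw":2},{"translation":[0.02,-0.08,0.06],"delta_rot":[0,0,0],"jaw":2},{"translation":[0.02,-0.08,0.08],"delta_rot":[0,0,0],"jaw":2},{"translation":[0.02,-0.08,0.08],"delta_rot":[0,0,0],"jaw":2}]'

```text
time: 18.8
tool_pos: [0.5499, -0.0344, 0.2234]
tool_rot: [0.0, 0.77, 0.638, 0.0]
contact_force: [0.2, 2.3, -0.6]
gripper_width: 0.393
grasp_force: 60.0
```

```bash
python3 -c "
from h import *
s=state();print(s)
go((.55,-.0345,.2234),phi=np.pi/2)"; python3 c.py 5 ; python3 - <<'E'
import cv2,numpy as np
a=cv2.imread('pics/scene5.png')[140:230,215:305]; b=cv2.imread('pics/wrist5.png')[200:380,190:370]
cv2.imwrite('pics/x5.png',np.hstack([cv2.resize(a,(400,400),interpolation=3),cv2.resize(b,(400,400))]))
E
```

```text
{'time': 18.8, 'joint_pos': array([-1.97487039e-01, -1.10137778e-01,  1.80925412e+00, -1.33447216e-04,
        1.44190801e+00, -1.04157071e-02]), 'joint_vel': array([ 1.43914680e-03,  8.19754784e-04, -1.19641778e-03,  7.10856010e-05,
       -2.44571721e-04, -4.40747302e-04]), 'joint_efforts': array([-9.92061384e-01, -3.19564784e+01, -3.69865322e+01, -5.08495644e-01,
       -1.31964306e-01,  7.02365680e-03]), 'tool_pos': array([ 0.54986239, -0.03438979,  0.22335552]), 'tool_rot': array([2.62374548e-04, 7.70053637e-01, 6.37979084e-01, 1.27599473e-04]), 'contact_force': array([ 0.15014308,  2.31653116, -0.60366838]), 'ft_torque': array([0.31323732, 0.03557712, 0.04502717]), 'grasp_force': 60.04753589630127, 'gripper_width': 0.39272113285367494}
cm [-0.01  0.02 -0.  ] rv [ 0.001  0.    -0.187]
18.8 [ 0.54986239 -0.03438979  0.22335552] [3.000e-04 7.701e-01 6.380e-01 1.000e-04] [-0.197 -0.11   1.809 -0.     1.442 -0.01 ] [ 0.15014308  2.31653116 -0.60366838]
wrist neck 2238 ((550.1897583007812, -30.88154411315918), 20.54443359375)
wrist orange [233, 254, 96, 113, 5174] [281.2, 300.1] [ 0.5515 -0.0262  0.2338]
wrist orange [114, 323, 24, 10, 30] [125.2, 326.0] [ 0.507  -0.013   0.2562]
scene neck 78 ((552.0569458007812, -33.27676010131836), 20.850677490234375)
scene orange [235, 53, 34, 30, 474] [248.6, 66.4] [ 0.5641 -0.0432  0.5186]
scene orange [239, 89, 31, 38, 147] [247.1, 108.7] [ 0.5783 -0.0296  0.4303]
scene orange [253, 171, 13, 20, 128] [259.7, 184.1] [ 0.5521 -0.022   0.2294]
top orange [268, 138, 9, 30, 117] [270.2, 148.9] [0.5678 0.0063 0.5283]
top orange [270, 141, 47, 42, 1495] [292.0, 162.5] [ 0.5446 -0.0335  0.5232]
top orange [313, 159, 6, 23, 44] [316.0, 170.2] [ 0.5282 -0.0759  0.534 ]
```

View pics/x5.png

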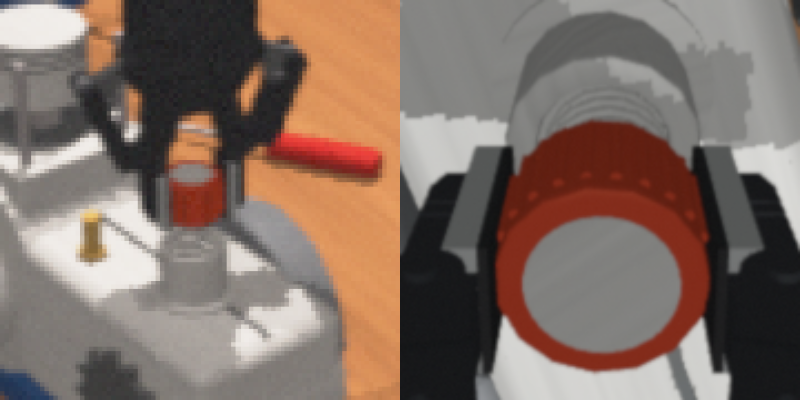

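The plug stands upright in the neck (scene crop (195,195), wrist crop (602,285)) and isn't bottomed yet. I'll lower a little more and ease the side force.

Request:
send_rows --steps '[{"translation":[0.02,0,0.02],"delta_rot":[0,0,0],"jaw":2},{"translation":[0.04,0,0.04],"delta_rot":[0,0,0],"jaw":2},{"translation":[0.04,0,0.06],"delta_rot":[0,0,0],"jaw":2},{"translation":[0.04,0,0.08],"delta_rot":[0,0,0],"jaw":2},{"translation":[0.04,0,0.1],"delta_rot":[0,0,0],"jaw":2},{"translation":[0.04,0,0.12],"delta_rot":[0,0,0],"jaw":2},{"translation":[0.04,0,0.13],"delta_rot":[0,0,0],"jaw":2},{"translation":[0.04,0,0.13],"delta_rot":[0,0,0],"jaw":2}]'

```text
time: 19.75
tool_pos: [0.5499, -0.0341, 0.2228]
tool_rot: [0.0, 0.77, 0.638, 0.0]
contact_force: [-3.0, -1.4, 5.2]
gripper_width: 0.39
grasp_force: 60.2
```

Request:
send_rows --steps '[{"translation":[0,-0.02,0.01],"delta_rot":[0,0,0.08],"jaw":2},{"translation":[-0.02,-0.03,0.03],"delta_rot":[0,0,0.16],"jaw":2},{"translation":[-0.02,-0.03,0.04],"delta_rot":[0,0,0.24],"jaw":2},{"translation":[-0.02,-0.03,0.05],"delta_rot":[0,0,0.32],"jaw":2},{"translation":[-0.02,-0.03,0.06],"delta_rot":[0,0,0.4],"jaw":2},{"translation":[-0.02,-0.03,0.08],"delta_rot":[0,0,0.48],"jaw":2},{"translation":[-0.02,-0.03,0.09],"delta_rot":[0,0,0.56],"jaw":2},{"translation":[-0.02,-0.03,0.1],"delta_rot":[0,0,0.64],"jaw":2}]'

```text
time: 20.55
tool_pos: [0.5503, -0.0341, 0.2219]
tool_rot: [0.001, 0.932, 0.362, 0.001]
contact_force: [1.9, -0.7, 3.2]
gripper_width: 0.388
grasp_force: 60.3
```

Request:
send_rows --steps '[{"translation":[0,0,0.02],"delta_rot":[0,0,0.12],"jaw":2},{"translation":[0,0,0.04],"delta_rot":[0,0,0.24],"jaw":2},{"translation":[0,0,0.06],"delta_rot":[0,0,0.36],"jaw":2},{"translation":[0,0,0.08],"delta_rot":[0,0,0.48],"jaw":2},{"translation":[0,0,0.1],"delta_rot":[0,0,0.6],"jaw":2},{"translation":[0,0,0.12],"delta_rot":[0,0,0.72],"jaw":2},{"translation":[0,0,0.14],"delta_rot":[0,0,0.84],"jaw":2},{"translation":[0,0,0.16],"delta_rot":[0,0,0.96],"jaw":2}]'

```text
time: 21.35
tool_pos: [0.5502, -0.0345, 0.2204]
tool_rot: [0.0, 0.994, -0.11, 0.001]
contact_force: [-0.1, -0.7, 4.4]
gripper_width: 0.396
grasp_force: 60.4
```

Request:
send_rows --steps '[{"translation":[0,0,0.02],"delta_rot":[0,0,0.12],"jaw":2},{"translation":[0,0,0.04],"delta_rot":[0,0,0.24],"jaw":2},{"translation":[0,0,0.06],"delta_rot":[0,0,0.36],"jaw":2},{"translation":[0,0,0.08],"delta_rot":[0,0,0.48],"jaw":2},{"translation":[0,0,0.09],"delta_rot":[0,0,0.6],"jaw":2},{"translation":[0,0,0.11],"delta_rot":[0,0,0.72],"jaw":2},{"translation":[0,0,0.13],"delta_rot":[0,0,0.84],"jaw":2},{"translation":[0,0,0.15],"delta_rot":[0,0,0.96],"jaw":2}]'

```text
time: 22.15
tool_pos: [0.55, -0.0343, 0.2188]
tool_rot: [-0.0, 0.831, -0.557, 0.001]
contact_force: [-0.3, -0.5, 5.1]
gripper_width: 0.393
grasp_force: 60.4
```

Request:
send_rows --steps '[{"translation":[0,0,0.01],"delta_rot":[0,0,0.1],"jaw":2},{"translation":[0,0,0.03],"delta_rot":[0,0,0.2],"jaw":2},{"translation":[0,0,0.04],"delta_rot":[0,0,0.3],"jaw":2},{"translation":[0,0,0.06],"delta_rot":[0,0,0.4],"jaw":2},{"translation":[0,0,0.07],"delta_rot":[0,0,0.45],"jaw":2},{"translation":[0,0,0.07],"delta_rot":[0,0,0.45],"jaw":2},{"translation":[0,0,0.07],"delta_rot":[0,0,0.45],"jaw":2},{"translation":[0,0,0.05],"delta_rot":[0,0,0.45],"jaw":2}]'

```text
time: 22.95
tool_pos: [0.55, -0.0342, 0.2181]
tool_rot: [0.0, -0.688, 0.726, -0.001]
contact_force: [-0.1, -0.6, 4.9]
gripper_width: 0.396
grasp_force: 60.4
```

```bash
python3 -c "
from h import *
s=state();print(s['joint_pos'].round(3),s['contact_force'],s['ft_torque'],s['tool_pos'])"
```

```text
[-0.197 -0.107  1.815 -0.     1.431  2.999] [-0.07127006 -0.6063185   4.93221185] [-0.16171946 -0.09715387 -0.03815926] [ 0.54996497 -0.03422433  0.21809408]
```

Request:
send_rows --steps '[{"translation":[0,0,0],"delta_rot":[0,0,0],"jaw":6},{"translation":[0,0,-0.03],"delta_rot":[0,0,0],"jaw":6},{"translation":[0,0,-0.05],"delta_rot":[0,0,0],"jaw":6},{"translation":[0,0,-0.05],"delta_rot":[0,0,0],"jaw":6},{"translation":[0,0,-0.05],"delta_rot":[0,0,0],"jaw":6},{"translation":[0,0,-0.05],"delta_rot":[0,0,0],"jaw":6},{"translation":[0,0,-0.05],"delta_rot":[0,0,-0.1],"jaw":6},{"translation":[0,0,-0.05],"delta_rot":[0,0,-0.2],"jaw":6}]'

```text
time: 23.75
tool_pos: [0.5494, -0.034, 0.218]
tool_rot: [-0.0, 0.758, -0.653, -0.0]
contact_force: [0.5, -0.0, 0.3]
gripper_width: 0.702
grasp_force: 0.0
```

Request:
send_rows --steps '[{"translation":[0,0,0],"delta_rot":[0,0,-0.14],"jaw":6},{"translation":[0,0,0],"delta_rot":[0,0,-0.28],"jaw":6},{"translation":[0,0,0],"delta_rot":[0,0,-0.42],"jaw":6},{"translation":[0,0,0],"delta_rot":[0,0,-0.56],"jaw":6},{"translation":[0,0,0],"delta_rot":[0,0,-0.7],"jaw":6},{"translation":[0,0,0],"delta_rot":[0,0,-0.84],"jaw":6},{"translation":[0,0,0],"delta_rot":[0,0,-0.98],"jaw":6},{"translation":[0,0,0],"delta_rot":[0,0,-1.12],"jaw":6}]'

```text
time: 24.55
tool_pos: [0.5494, -0.034, 0.218]
tool_rot: [-0.0, 0.989, -0.15, -0.0]
contact_force: [-0.4, -0.0, -0.2]
gripper_width: 0.701
grasp_force: 0.0
```

Request:
send_rows --steps '[{"translation":[0,0,0],"delta_rot":[0,0,-0.14],"jaw":6},{"translation":[0,0,0],"delta_rot":[0,0,-0.28],"jaw":6},{"translation":[0,0,0],"delta_rot":[0,0,-0.42],"jaw":6},{"translation":[0,0,0],"delta_rot":[0,0,-0.56],"jaw":6},{"translation":[0,0,0],"delta_rot":[0,0,-0.7],"jaw":6},{"translation":[0,0,0],"delta_rot":[0,0,-0.84],"jaw":6},{"translation":[0,0,0],"delta_rot":[0,0,-0.98],"jaw":6},{"translation":[0,0,0],"delta_rot":[0,0,-1.12],"jaw":6}]'

```text
time: 25.35
tool_pos: [0.5494, -0.034, 0.218]
tool_rot: [-0.0, 0.917, 0.398, 0.0]
contact_force: [0.1, 0.2, 0.2]
gripper_width: 0.7
grasp_force: 0.0
```

Request:
send_rows --steps '[{"translation":[0,0,0],"delta_rot":[0,0,-0.14],"jaw":6},{"translation":[0,0,0],"delta_rot":[0,0,-0.28],"jaw":6},{"translation":[0,0,0],"delta_rot":[0,0,-0.42],"jaw":6},{"translation":[0,0,0],"delta_rot":[0,0,-0.56],"jaw":6},{"translation":[0,0,0],"delta_rot":[0,0,-0.7],"jaw":6},{"translation":[0,0,0],"delta_rot":[0,0,-0.84],"jaw":6},{"translation":[0,0,0],"delta_rot":[0,0,-0.98],"jaw":6},{"translation":[0,0,0],"delta_rot":[0,0,-1.12],"jaw":6}]'

```text
time: 26.15
tool_pos: [0.5494, -0.034, 0.218]
tool_rot: [0.0, 0.565, 0.825, 0.0]
contact_force: [0.2, 0.5, -0.4]
gripper_width: 0.707
grasp_force: 0.0
```

```bash
python3 -c "
from h import *
s=state();print(s['joint_pos'].round(3),s['contact_force'],s['ft_torque'],s['tool_pos'],s['gripper_width'])"; python3 c.py 6; python3 - <<'E'
import cv2,numpy as np
a=cv2.imread('pics/scene6.png')[140:230,215:305]; b=cv2.imread('pics/wrist6.png')[180:400,170:390]
cv2.imwrite('pics/x6.png',np.hstack([cv2.resize(a,(400,400),interpolation=3),cv2.resize(b,(400,400))]))
E
```

```text
[-0.197 -0.107  1.815  0.     1.433 -0.566] [ 0.22959356  0.45787127 -0.42317884] [0.00252657 0.014425   0.04420372] [ 0.54943255 -0.03402222  0.21803529] 0.7065558212393017
26.15 [ 0.54943255 -0.03402222  0.21803529] [0.     0.5655 0.8248 0.    ] [-0.197 -0.107  1.815  0.     1.433 -0.566] [ 0.22959356  0.45787127 -0.42317884]
wrist neck 2059 ((549.5996704101562, -32.39279556274414), 20.77898406982422)
wrist orange [231, 252, 100, 113, 5257] [280.6, 298.4] [ 0.5464 -0.0254  0.2287]
wrist orange [350, 372, 21, 39, 54] [362.3, 393.5] [ 0.5603 -0.0119  0.2804]
scene neck 75 ((551.9577026367188, -30.433027267456055), 20.452695846557617)
scene orange [235, 55, 33, 30, 465] [249.2, 68.7] [ 0.5629 -0.0432  0.5137]
scene orange [240, 92, 31, 30, 154] [248.4, 111.2] [ 0.5773 -0.0256  0.4258]
scene orange [254, 171, 12, 22, 113] [259.9, 185.8] [ 0.5506 -0.0232  0.2234]
top neck 11 ((534.4598388671875, -24.7310791015625), 8.445366859436035)
top orange [268, 139, 7, 30, 113] [270.0, 149.6] [0.568  0.0067 0.523 ]
top orange [269, 141, 48, 44, 1500] [291.8, 163.6] [ 0.544  -0.0333  0.5176]
top orange [313, 157, 5, 25, 54] [315.7, 170.2] [ 0.5298 -0.0758  0.5281]
```

View pics/x6.png

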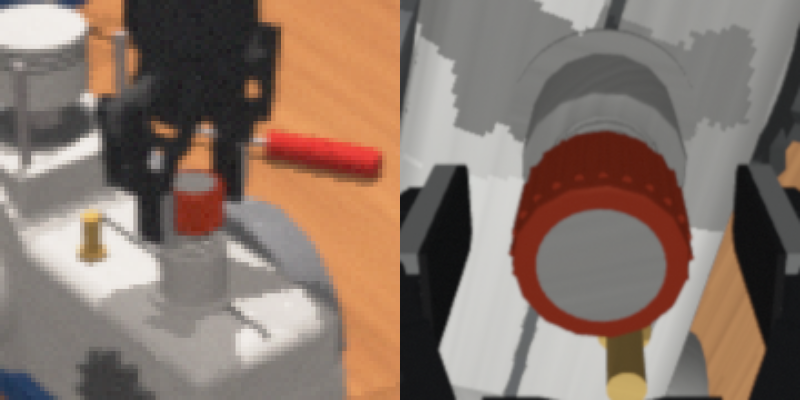

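The plug stays upright and caught (wrist crop (600,265)) with the open fingers centred on it. I'll regrip.

Request:
send_rows --steps '[{"translation":[0,0,0],"delta_rot":[0,0,0],"jaw":4},{"translation":[0,0,0],"delta_rot":[0,0,0],"jaw":2},{"translation":[0,0,0],"delta_rot":[0,0,0],"jaw":2},{"translation":[0,0,0],"delta_rot":[0,0,0],"jaw":2},{"translation":[0,0,0],"delta_rot":[0,0,0],"jaw":2},{"translation":[0,0,0],"delta_rot":[0,0,0],"jaw":2},{"translation":[0,0,0],"delta_rot":[0,0,0],"jaw":2},{"translation":[0,0,0],"delta_rot":[0,0,0],"jaw":2}]'

```text
time: 27.1
tool_pos: [0.5496, -0.034, 0.2182]
tool_rot: [0.0, 0.568, 0.823, 0.0]
contact_force: [-0.6, 0.1, 1.7]
gripper_width: 0.392
grasp_force: 59.5
```

Request:
send_rows --steps '[{"translation":[0,0,0.02],"delta_rot":[0,0,0.1],"jaw":2},{"translation":[0,0,0.04],"delta_rot":[0,0,0.22],"jaw":2},{"translation":[0,0,0.06],"delta_rot":[0,0,0.34],"jaw":2},{"translation":[0,0,0.08],"delta_rot":[0,0,0.46],"jaw":2},{"translation":[0,0,0.1],"delta_rot":[0,0,0.58],"jaw":2},{"translation":[0,0,0.12],"delta_rot":[0,0,0.7],"jaw":2},{"translation":[0,0,0.14],"delta_rot":[0,0,0.82],"jaw":2},{"translation":[0,0,0.15],"delta_rot":[0,0,0.94],"jaw":2}]'

```text
time: 27.9
tool_pos: [0.5493, -0.0342, 0.2167]
tool_rot: [0.0, 0.88, 0.475, -0.0]
contact_force: [-0.2, 0.6, 1.7]
gripper_width: 0.394
grasp_force: 59.5
```

Request:
send_rows --steps '[{"translation":[0,0,0.02],"delta_rot":[0,0,0.12],"jaw":2},{"translation":[0,0,0.04],"delta_rot":[0,0,0.24],"jaw":2},{"translation":[0,0,0.06],"delta_rot":[0,0,0.36],"jaw":2},{"translation":[0,0,0.08],"delta_rot":[0,0,0.48],"jaw":2},{"translation":[0,0,0.1],"delta_rot":[0,0,0.6],"jaw":2},{"translation":[0,0,0.12],"delta_rot":[0,0,0.72],"jaw":2},{"translation":[0,0,0.14],"delta_rot":[0,0,0.84],"jaw":2},{"translation":[0,0,0.15],"delta_rot":[0,0,0.96],"jaw":2}]'

```text
time: 28.7
tool_pos: [0.5491, -0.0342, 0.2152]
tool_rot: [0.0, 1.0, 0.014, -0.0]
contact_force: [-1.1, 0.1, 2.4]
gripper_width: 0.391
grasp_force: 59.6
```

Request:
send_rows --steps '[{"translation":[0,0,0.02],"delta_rot":[0,0,0.12],"jaw":2},{"translation":[0,0,0.04],"delta_rot":[0,0,0.24],"jaw":2},{"translation":[0,0,0.06],"delta_rot":[0,0,0.36],"jaw":2},{"translation":[0,0,0.08],"delta_rot":[0,0,0.48],"jaw":2},{"translation":[0,0,0.1],"delta_rot":[0,0,0.6],"jaw":2},{"translation":[0,0,0.12],"delta_rot":[0,0,0.72],"jaw":2},{"translation":[0,0,0.14],"delta_rot":[0,0,0.84],"jaw":2},{"translation":[0,0,0.15],"delta_rot":[0,0,0.96],"jaw":2}]'

```text
time: 29.5
tool_pos: [0.5493, -0.0342, 0.2137]
tool_rot: [0.0, 0.894, -0.449, -0.0]
contact_force: [-1.1, -1.1, 1.8]
gripper_width: 0.392
grasp_force: 59.5
```

Request:
send_rows --steps '[{"translation":[0,0,0.02],"delta_rot":[0,0,0.1],"jaw":2},{"translation":[0,0,0.03],"delta_rot":[0,0,0.2],"jaw":2},{"translation":[0,0,0.05],"delta_rot":[0,0,0.3],"jaw":2},{"translation":[0,0,0.06],"delta_rot":[0,0,0.4],"jaw":2},{"translation":[0,0,0.08],"delta_rot":[0,0,0.5],"jaw":2},{"translation":[0,0,0.09],"delta_rot":[0,0,0.56],"jaw":2},{"translation":[0,0,0.1],"delta_rot":[0,0,0.6],"jaw":2},{"translation":[0,0,0.1],"delta_rot":[0,0,0.6],"jaw":2}]'

```text
time: 30.3
tool_pos: [0.5495, -0.0341, 0.2128]
tool_rot: [0.0, 0.723, -0.691, 0.0]
contact_force: [0.4, -0.5, 3.6]
gripper_width: 0.392
grasp_force: 59.5
```

```bash
python3 - <<'E'
from h import *
s=state();print(s['joint_pos'].round(3),s['joint_vel'].round(3),s['contact_force'],s['tool_pos'],s['grasp_force'])
for n in('wrist','scene'):
    f=cam(n); P=cloud(f); near=np.hypot(P[...,0]-.55,P[...,1]+.036)
    h=cv2.cvtColor(f['pixels'],cv2.COLOR_BGR2HSV)
    top=(near<.012)&(h[...,1]<70)&(P[...,2]>.215)&(P[...,2]<.245)
    rim=(near<.0215)&(P[...,2]>.188)&(P[...,2]<.2)
    print(n,'disc z',np.median(P[top][:,2]),top.sum(),'disc ctr',P[top].mean(0),'rim z',np.median(P[rim][:,2]),rim.sum())
E
```

```text
[-0.197 -0.103  1.821 -0.     1.424  2.9  ] [-0.001  0.001 -0.001 -0.001 -0.    -0.027] [ 0.44523945 -0.50534275  3.57991796] [ 0.54947434 -0.03412778  0.21275249] 59.49574828147888
wrist disc z 0.22829619221879077 2886 disc ctr [ 0.54981106 -0.03530625  0.22829055] rim z 0.19251229132146386 1826
scene disc z 0.22803503948837303 27 disc ctr [ 0.54995509 -0.03408395  0.22810827] rim z 0.19229389606868114 49
```

```bash
python3 -c "
from plant import *
print(job_done())"
```

```text
the job is handed in; nothing more can be done
None
```

The plug is started one turn past the drop and still held by its knob, which measured about 22–23 mm above the rim against a 22 mm target. It was upright and on the neck axis, and I handed the job in at about 30 s; no verdict came back.

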